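Re-order the tool holders between rack and tightening fixture

ROBOT

A 7-joint arm with a two-finger parallel gripper is mounted at the origin on a cart in front of the work surface, level with it; the furniture and walls round the work are solid. World frame = base frame: x ahead of the robot, y to its left, z up, the work surface at z = 0. Lengths are in m, angles in rad, forces in N, time in s.
With the tool pointing down it reaches from about 0.4 to 0.85 m from the base axis. Payload 10.4 kg.
Tool frame: the origin (TCP) lies on the centre line of the jaws, within the pads' length; the fingertips stand 11 mm ahead of it and the grasp point (between the pads) lies 8 mm behind it; z points along the fingers, y is the line along which they close (so a half turn about z gives the same grasp; the last joint's range is limited). The gripper opens to 87 mm and grips with 3 to 60 N. Pads are 19 mm wide; open, the fingers measure 117 mm over their backs; the gripper's body (75 mm by 190 mm) begins 51 mm behind the grasp point.
Start: joints at [1.32, 0.332, -0.065, 1.46, 0.022, 1.35, -0.088], TCP at [0.141, -0.609, 0.234] pointing down, gripper open.
Joint ranges: [-2.6, 2.6], [-0.5, 2.12], [-1.47, 1.34], [0.16, 2.42], [-1.27, 4.41], [0.06, 2.06], [-2.6, 2.6]. Speed limits (rad/s): [2.22, 2.22, 2.79, 2.79, 3.14, 3.14, 3.14].

INTERFACE

Orientations are given as a unit quaternion [x, y, z, w].
In Python, from bench import r gives the robot as it stands.
- The arm moves only by the shell command python3 -m pendant 'ROWS' [OPENING] [FORCE]. ROWS is JSON, a list of rows, each a list of 4 numbers: the shift along the tool's x, y, z in m, then the turn about the tool's z in rad. A call has 1 to 8 rows; each row shifts and turns the commanded pose from where the row before left it, along the tool's axes as they then stand; what a row does not reach is not made up. A row lasts 1/12 s, in which the tool goes at most 41.7 mm and 7.16 degrees, less where a joint would pass 70% of its speed; a pose out of reach is approached as far as the arm can. A call with a gripper value outside its range is refused whole. OPENING is the opening, from 0 (shut) to 1 (fully open), set as the call begins (- or left out, the last holds). The fingers move at their own pace and stop on an object; FORCE is the grip in N (left out, the last holds). Time passes only in rows, so rows that do not move let the fingers close. It gives the time, the measured TCP pose, the force, the opening and the grip force at its end, in the units of the state.
- r.read_state(): the state, without advancing time (a new reading comes with each control period).
- r.camera(name): name is "scene" or "top" or "wrist"; returns a dict with "img" (480x640x3 uint8, red, green, blue), "camera_matrix" (3x3 intrinsics, pixels), "xyz" and "attitude" of the camera in the world. Camera axes: x right, y down, z forward; pixel columns grow to the right and rows downward; lengths in m; the calibration is good to about 2 mm. A picture is of the moment at which its call begins. There is no depth.
- r.close_job(): hands the job in; it is judged then, once.
Trained networks look in the newest picture that a camera, given by its name, has taken for a name from the list of things; names that differ only in an ending like _2 or _b are one class to them, and where a whole thing is asked for, a point or a joint stands for the part that bears it (a point fixed in the world has none). Each returns a list of dicts, best first, with "score" (0 to 1); they miss things now and then, are a little off and sometimes report something else, mostly with a low value. They report only what shows in the picture. A call takes as long as a camera call. They do not tell look-alikes from the thing itself.
- r.outline_of(thing, camera): "mask" (480x640 bool, what is visible of it) and "bbox" ([centre column, centre row, width, height] in pixels, round what is visible of it).
The state is a dict: "time": time; "joint_positions": joint angles; "joint_vel": joint speeds; "joint_torque": joint torques, N m; "ee_pos": TCP position; "eef_rot": TCP orientation; "ft_force": force on the tool from outside, world axes, zero at the start; "torque": the same for the moment, N m; "width": finger opening in m; "grip_force": force on a finger pad.
Only numpy, scipy, OpenCV 4.12 (cv2) and the standard library are available. Lean on these libraries where they do the work, as an engineer would, in place of code of your own. Each camera call takes 0.05 s, during which the arm holds its last target. There are 200 camera calls.

TASK

Get the tool holders ready for the next job. Counting from the rack's carrying-handle end, the first pocket must hold the face mill, the second the drill and the third the countersink, in the order the machine will use them, with the fourth pocket left empty; the end mill must stand in the tightening fixture, because its collet nut still has to be tightened. They stand in each other's places now, and a holder stands only in a socket, so use the empty pocket on the way: keep every holder upright all the time, leave each one fully seated, and do not knock or shift the oil bottle.

Things in the scene. Friction and masses are not known exactly. Their poses are not given: they have to be found in the camera images.
- face_mill: Face mill in a tapered holder. Every holder: origin on its axis at the underside of the round flange, z up through the cutter; flange 34 mm across, z = 0 to 10 mm; below it a taper, 22 mm across at z = 0, 13 mm at z = -30, then a stud to z = -42. Here a dark head, 44 mm across, z = 22 to 46 mm, with five brass-coloured inserts round its top edge; grip the head at z = 34 mm. 0.26 kg.
- drill: Twist drill in a black knurled chuck on the same tapered holder and flange (same origin and axes as the face mill). Chuck 34 mm across from z = 10 to 46 mm, steel nose cone to 54 mm, drill 7 mm across up to z = 80 mm: the tallest and thinnest tool. Grip across the black chuck at z = 34 mm. About 0.22 kg.
- end_mill: End mill in a collet holder (same taper, flange, origin and axes). Bright steel collet nut with six dark slots, 29 mm across from z = 23 to 45 mm, on a 25 mm neck; a thick dark cutter 13 mm across stands up to z = 66 mm. Grip across the nut at z = 34 mm. About 0.20 kg.
- countersink: Countersink in a slim holder (same taper, flange, origin and axes). Bright plain body 21 mm across from z = 10 to 44 mm with a brass-coloured pointed cone, 19 mm across, up to z = 60 mm. Grip across the slim body at z = 34 mm, clear above the wider flange. About 0.17 kg.
- pocket_1: First pocket of the rack, next to the steel carrying handle at one end. The rack: a heavy aluminium stand, 254 x 76 mm, four black pockets in a row 62 mm apart. Origin: centre of the mouth, 70 mm above the bench; x along the row towards pocket 4, z up. Bore 24 mm. A holder is seated when its flange rests on the rim, its origin on the pocket's origin; the taper finds the centre, with 1 mm play.
- pocket_2: Second pocket from the handle end; same size, origin and axes. The rack stands on one side of the bench, left or right, and the fixture on the other. Between them are parts boxes up to 45 mm high (x below 0.46 m) and taller tubs and drawers behind, to 230 mm: carry tools across at x = 0.40 m or nearer.
- pocket_3: Third pocket from the handle end; same size, origin and axes.
- pocket_4: Fourth pocket, farthest from the handle; same size, origin and axes. Empty at the start and at the end: the free spot.
- fixture_socket: Socket of the tightening fixture: a round steel collar, 54 mm across, on a grey square foot, with a lock lever on its far side (black ball 66 mm from the axis, up to 86 mm above the bench). Origin: centre of the mouth, 70 mm above the bench; z up. Bore 24 mm; takes a holder just as a rack pocket does.
- oil_bottle: Small oil bottle with a red tip, 35 mm across and 107 mm tall, standing on the bench beyond the fixture; origin at the centre of its underside. Not to be moved.
Mind the look-alikes: they are no part of the job. Leave any blue look-alike of the face_mill alone.

How it is judged:
At the end, for the whole second after the job is handed in: Face mill in pocket 1, drill in pocket 2, countersink in pocket 3, end mill in the fixture, each seated (origin within 5 mm of the socket's), upright within 0.1 rad, released and at rest; oil bottle upright, within 30 mm of its place (distance between face_mill and pocket_1 below 0.005 m and angle between each of face_mill, drill, countersink, end_mill's own z axis and vertical below 0.1 rad and linear speed of each of face_mill, drill, countersink, end_mill below 0.02 m/s and distance between drill and pocket_2 below 0.005 m and distance between countersink and pocket_3 below 0.005 m and distance between end_mill and fixture_socket below 0.005 m and angle between oil_bottle's own z axis and vertical below 0.15 rad and distance of oil_bottle from where it was at the start of the episode below 0.03 m); the robot touches nothing.
It fails at once if a tool holder is tipped more than 0.6 rad from upright (angle between any of face_mill, drill, countersink, end_mill's own z axis and vertical above 0.6 rad).
It fails at once if the oil bottle is knocked over or shifted more than 30 mm (distance of oil_bottle from where it was at the start of the episode above 0.03 m or angle between oil_bottle's own z axis and vertical above 0.5 rad).
It also fails if it takes over 141 s, if anything falls off the work surface, if the arm or the gripper's body presses on something with over 40 N, if the wrist force passes 120 N, or if a joint passes its speed limit or range.

## Working session

There is one attempt and no reset: what is moved stays moved. The work goes in short steps, Python scripts to look and compute and a shell command to move; the robot and the scene stay as the last step left them, time stands still between calls to the robot, and variables do not carry over. Pictures are saved under pics/ and viewed, at most 14 in all, crops included, and the job is handed in when it is done.

```bash
mkdir -p pics; ls
python3 - <<'E'
from bench import r
import cv2
s=r.read_state()
print({k:s[k] for k in('time','ee_pos','eef_rot','width')})
for n in('scene','top'):
    c=r.camera(n); cv2.imwrite(f'pics/{n}0.png',c['img'][:,:,::-1]); print(n,c['camera_matrix'],c['xyz'],c['attitude'])
    for t in('face_mill','drill','end_mill','countersink','pocket_1','fixture_socket','oil_bottle'):
        print(t,[(round(d['score'],2),[int(v) for v in d['bbox']]) for d in r.outline_of(t,n)])
E
```

```text
pics
{'time': 0.0, 'ee_pos': array([ 0.14103717, -0.60848608,  0.23275575]), 'eef_rot': array([ 9.93519730e-01,  1.13657528e-01, -1.19165202e-04, -7.05328714e-04]), 'width': 0.0872351159132749}
scene [[532.3758477    0.         318.64246224]
 [  0.         532.3758477  231.11280092]
 [  0.           0.           1.        ]] [-0.04643563 -0.63243525  1.1872779 ] [ 0.89231426 -0.3036023   0.10913295 -0.31573866]
face_mill [(0.59, [257, 181, 17, 18]), (0.48, [208, 156, 14, 25])]
drill [(0.61, [429, 337, 22, 26])]
end_mill [(0.79, [385, 368, 18, 21])]
countersink [(0.49, [408, 355, 17, 22]), (0.19, [428, 339, 22, 24])]
pocket_1 [(0.7, [403, 360, 10, 18]), (0.58, [447, 332, 23, 17]), (0.48, [425, 349, 18, 14]), (0.47, [386, 376, 20, 14]), (0.21, [429, 338, 19, 27])]
fixture_socket [(0.56, [258, 197, 20, 28]), (0.24, [386, 370, 16, 23])]
oil_bottle [(0.6, [409, 355, 14, 21]), (0.44, [299, 181, 8, 22])]
top [[558.88633736   0.         318.59413544]
 [  0.         558.88633736 249.75068792]
 [  0.           0.           1.        ]] [0.38218036 0.0841374  1.5481293 ] [-0.70257796  0.71042601 -0.0323393   0.02516497]
face_mill [(0.79, [223, 263, 21, 14]), (0.7, [138, 278, 16, 14]), (0.69, [472, 294, 16, 16])]
drill [(0.57, [472, 245, 12, 10]), (0.52, [470, 269, 14, 13])]
end_mill [(0.44, [472, 294, 16, 15])]
countersink [(0.56, [468, 271, 13, 17])]
pocket_1 [(0.77, [468, 224, 22, 16]), (0.46, [468, 296, 11, 22])]
fixture_socket [(0.6, [227, 262, 18, 22])]
oil_bottle [(0.64, [473, 293, 15, 19]), (0.59, [239, 221, 14, 12])]
```

View pics/scene0.png

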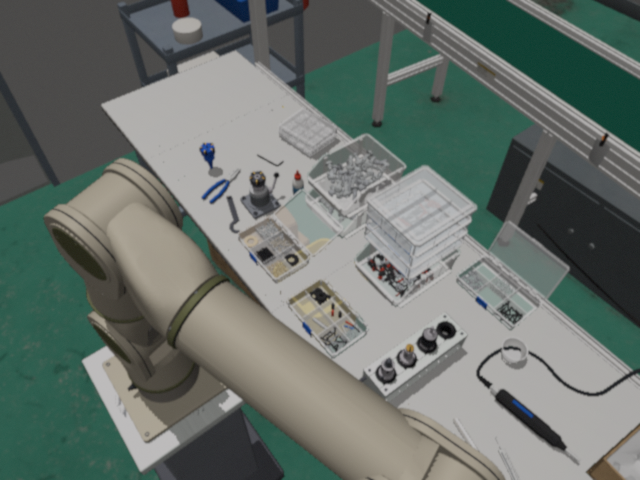

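View pics/top0.png

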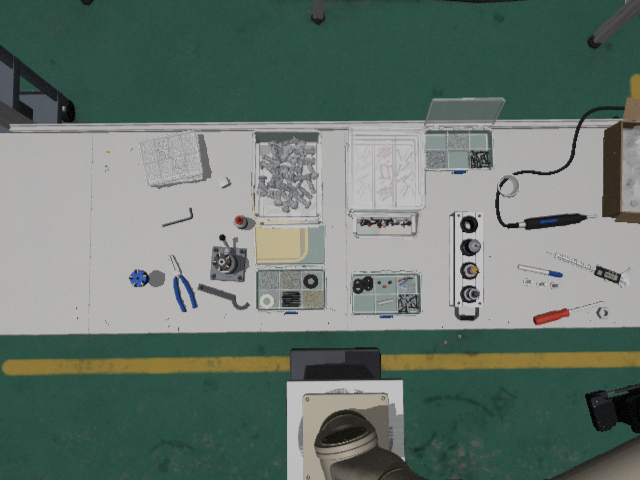

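The scene shows the rack on the right. In the top view its handle is at (468,315), nearest the robot, so the pockets run away from the robot:

| Place | Top-view pixel | Holds now |
|---|---|---|
| P1 | (471,294) | end mill |
| P2 | (470,270) | countersink |
| P3 | (473,246) | drill |
| P4 | (468,225) | empty |
| Fixture | (227,262) | dark face mill |

The bottle is at (241,221). The blue look-alike at (138,278) is to be left alone.

Next I'll move the wrist camera over the rack.

```bash
cat > h.py <<'E'
import numpy as np, cv2
from scipy.spatial.transform import Rotation as R
from bench import r
def cam(n,name=None):
    c=r.camera(n)
    if name: cv2.imwrite(f'pics/{name}.png',c['img'][:,:,::-1])
    return c
def ray(c,uv):
    d=np.linalg.solve(c['camera_matrix'],[uv[0],uv[1],1.])
    return np.array(c['xyz']),R.from_quat(c['attitude']).apply(d/np.linalg.norm(d))
def tri(obs):   # [(cam,uv),...] -> point, residual
    A=np.zeros((3,3));b=np.zeros(3);L=[ray(c,u) for c,u in obs]
    for o,d in L:
        P=np.eye(3)-np.outer(d,d);A+=P;b+=P@o
    p=np.linalg.solve(A,b)
    return p,[round(float(np.linalg.norm(np.cross(p-o,d))),4) for o,d in L]
def atz(c,uv,z):
    o,d=ray(c,uv); return o+d*(z-o[2])/d[2]
def proj(c,p):
    q=c['camera_matrix']@R.from_quat(c['attitude']).inv().apply(np.array(p)-c['xyz']); return q[:2]/q[2]
def st():
    s=r.read_state(); print('t %.2f'%s['time'],np.round(s['ee_pos'],4),'yaw',np.round(R.from_quat(s['eef_rot']).as_matrix()[:,0],4),'w %.4f'%s['width'],np.round(s['ft_force'],1))
E
python3 -m pendant '[[0,0,-0.035,0.114],[0,0,-0.035,0.114],[0.019,-0.03,0,0],[0.019,-0.03,0,0],[0.019,-0.03,0,0],[0.019,-0.03,0,0],[0.019,-0.03,0,0]]'
python3 -m pendant '[[0.019,-0.03,0,0],[0.019,-0.03,0,0],[0.019,-0.03,0,0],[0.019,-0.03,0,0],[0.019,-0.03,0,0],[0,0,0,0],[0,0,0,0]]'
python3 - <<'E'
from h import *
st(); c=cam('wrist','w1'); print(c['xyz'],R.from_quat(c['attitude']).as_matrix().round(3),c['camera_matrix'][0])
t=cam('top'); s=cam('scene')
for z in(.07,): print([atz(t,u,z).round(3) for u in((471,294),(470,270),(472,246),(468,225),(227,262))])
E
```

```text
time: 1.38
ee_pos: [0.2369, -0.4573, 0.3037]
eef_rot: [1.0, -0.0, 0.0, 0.0]
ft_force: [0.3, -0.8, 1.2]
width: 0.0873
grip_force: 0.0
time: 1.97
ee_pos: [0.3323, -0.3075, 0.304]
eef_rot: [1.0, 0.002, 0.0, 0.001]
ft_force: [-0.0, -0.7, -0.7]
width: 0.0872
grip_force: 0.0
t 1.97 [ 0.3323 -0.3075  0.304 ] yaw [1.0e+00 3.6e-03 5.0e-04] w 0.0872 [-0.  -0.7 -0.7]
[ 0.40940551 -0.30679626  0.4560987 ] [[ 0.004 -0.96  -0.279]
 [-1.    -0.004 -0.003]
 [ 0.002  0.279 -0.96 ]] [397.858212     0.         322.89767482]
[array([ 0.381, -0.333,  0.07 ]), array([ 0.444, -0.333,  0.07 ]), array([ 0.508, -0.34 ,  0.07 ]), array([ 0.565, -0.331,  0.07 ]), array([0.473, 0.311, 0.07 ])]
```

View pics/w1.png

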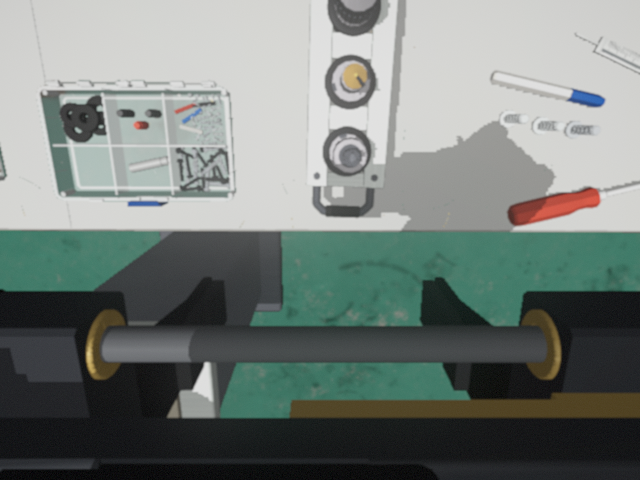

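```bash
python3 -m pendant '[[0.03,0.009,0,0],[0.03,0.009,0,0],[0.03,0.009,0,0],[0,0,0,0],[0,0,0,0],[0,0,0,0]]' | tail -1
python3 - <<'E'
from h import *
import pickle
st(); c=cam('wrist','w2'); pickle.dump(c,open('w2.pkl','wb'))
E
python3 -m pendant '[[-0.03,-0.02,-0.03,0],[-0.005,-0.03,-0.03,0],[0,-0.03,-0.02,0],[0,0,0,0],[0,0,0,0],[0,0,0,0]]' | tail -1
python3 - <<'E'
from h import *
import pickle
st(); c=cam('wrist'); cv2.imwrite('pics/w3.png',c['img'][:300,150:630,::-1]); pickle.dump(c,open('w3.pkl','wb'))
E
```

```text
grip_force: 0.0
t 2.62 [ 0.4203 -0.3368  0.3031] yaw [ 1.0e+00 -1.8e-03 -8.0e-04] w 0.0875 [-0.7 -0.4 -0.1]
grip_force: 0.0
t 3.17 [ 0.3887 -0.2596  0.3795] yaw [ 1.     -0.0017 -0.    ] w 0.0872 [-0.3 -0.8  0. ]
```

View pics/w2.png

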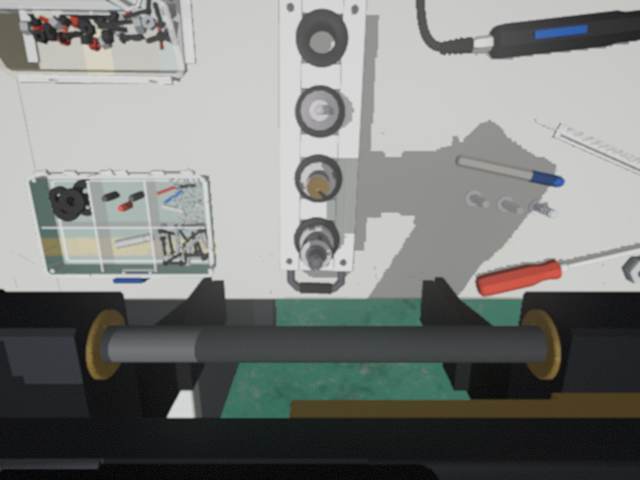

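View pics/w3.png

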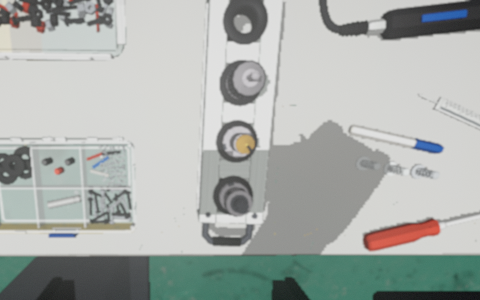

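The two wrist views agree. In w2, P4 is empty at (322,38), the drill is in P3 at (320,110), the countersink (brass cone) in P2 at (318,178) and the end mill in P1 at (317,242), next to the handle. The only things that could be confused are these neighbours. Next I'll fit the rings.

Run:
```python
from h import *
import pickle
from scipy.optimize import least_squares
obs=[]
for f,seeds in(('w2',[(322,38),(320,110),(318,178),(316,236)]),('w3',[(395,19),(393,82),(387,142),(384,197)])):
    c=pickle.load(open(f+'.pkl','rb')); g=cv2.GaussianBlur(cv2.cvtColor(c['img'],cv2.COLOR_RGB2GRAY),(3,3),0).astype(float)
    ov=c['img'][:,:,::-1].copy()
    for k,s in enumerate(seeds):
        pts=[];cx,cy=s;R0=26 if f=='w2' else 22
        for a in np.arange(0,2*np.pi,np.pi/36):
            rr=np.arange(R0-8,R0+9,.5); u=cx+rr*np.cos(a);v=cy+rr*np.sin(a)
            if v.min()<1 : continue
            p=cv2.remap(g.astype(np.float32),u.astype(np.float32)[None],v.astype(np.float32)[None],1)[0]
            d=np.diff(p);i=d.argmax()
            if d[i]>10: pts.append((u[i]+.2,v[i]+.2))
        pts=np.array(pts)
        q=least_squares(lambda q:np.hypot(*(pts-q[:2]).T)-q[2],[cx,cy,R0],loss='soft_l1',f_scale=.5).x
        print(f,k,q.round(1),len(pts)); obs.append((c,3-k,q[:2])); cv2.circle(ov,(int(q[0].round()),int(q[1].round())),int(q[2].round()),(0,0,255),1)
    cv2.imwrite(f'pics/{f}o.png',cv2.resize(ov[:300,200:440],None,fx=2,fy=2))
def res(q):
    return np.concatenate([proj(c,[q[0]+.062*k*np.cos(q[3]),q[1]+.062*k*np.sin(q[3]),q[2]])-u for c,k,u in obs])
s=least_squares(res,[.38,-.335,.07,0],loss='soft_l1'); print(s.x.round(4),s.fun.round(1))
for k in range(4): print(tri([(c,u) for c,kk,u in obs if kk==k]))
```

```text
w2 0 [321.5  37.4  27.5] 71
w2 1 [319.9 111.2  25.4] 70
w2 2 [318.2 178.2  23.6] 72
w2 3 [316.7 239.6  22.5] 63
w3 0 [395.   21.1  22.4] 51
w3 1 [392.8  82.2  22.9] 64
w3 2 [386.6 141.2  20.5] 72
w3 3 [383.1 195.9  19.9] 64
[ 0.3812 -0.3306  0.0694 -0.0282] [ 0.1  0.3 -0.   0.2  0.2  0.3  0.2  0.1  0.3 -1.8 -2.   0.5  0.2 -0.1
 -0.2 -0.6]
(array([ 0.38089326, -0.33060163,  0.06920846]), [0.0005, 0.0005])
(array([ 0.44316181, -0.33222037,  0.06833943]), [0.0001, 0.0001])
(array([ 0.50489139, -0.33423081,  0.08077345]), [0.0002, 0.0002])
(array([ 0.56694188, -0.33587503,  0.06673013]), [0.001, 0.001])
```

```bash
cd pics; python3 -c "
import cv2,numpy as np
a=cv2.imread('w2o.png');b=cv2.imread('w3o.png');cv2.imwrite('ov.png',cv2.resize(np.hstack([a,b]),(800,500)))"
```

```text
(no output)
```

View pics/ov.png

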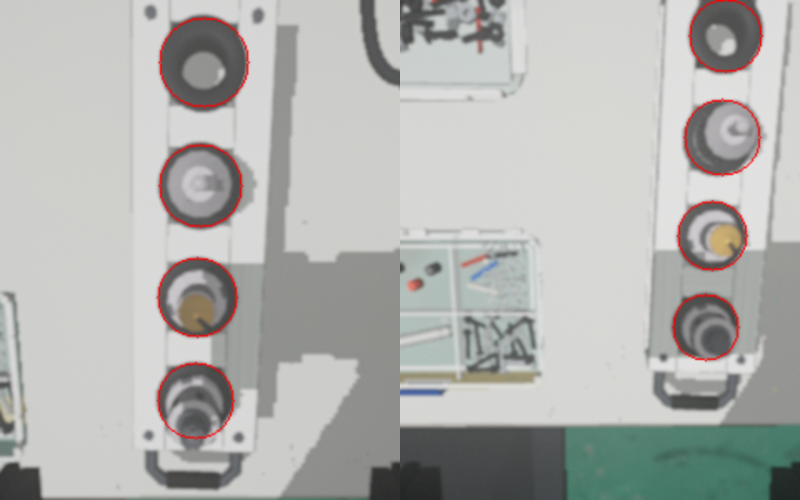

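Rack fit: P1 is at (0.3811,-0.3306), P2 to P4 follow at 62 mm along a yaw of -0.028, and the mouths stand at z≈0.069. I'll take the countersink from P2 to P4 first, aligning above it before going down.

```bash
cat >> h.py <<'E'
YAW=-0.028
P={k:np.array([.3811+.062*(k-1)*np.cos(YAW),-.3306+.062*(k-1)*np.sin(YAW),.096]) for k in(1,2,3,4)}
def go(t):
    s=r.read_state(); st(); M=R.from_quat(s['eef_rot']).as_matrix(); print('tool delta',(M.T@(np.array(t)-s['ee_pos'])).round(4),'yaw err %.4f'%(np.arctan2(M[1,0],M[0,0])-YAW))
E
python3 -m pendant '[[0.02,0.024,0,0.026],[0.02,0.024,0,0],[0.0165,0.0235,0.02,0],[0,0,0.03,0],[0,0,0.03,0],[0,0,0,0],[0,0,0,0]]' | tail -1
python3 -c "
from h import *
go(P[2])"
```

```text
grip_force: 0.0
t 3.80 [ 0.4437 -0.3317  0.298 ] yaw [ 0.9996 -0.0275 -0.0035] w 0.0874 [-1.  -0.1  0.5]
tool delta [1.000e-04 1.100e-03 2.019e-01] yaw err 0.0005
```

```bash
python3 -m pendant '[[-0.0003,0.0007,0.036,0],[0,0,0.036,0],[0,0,0.036,0],[0,0,0.032,0],[0,0,0.026,0],[0,0,0.02,0],[0,0,0.0155,0],[0,0,0,0]]' | tail -1
python3 -m pendant '[[0,0,0,0],[0,0,0,0]]' 
python3 -c "
from h import *
go(P[2])"
```

```text
grip_force: 0.0
time: 4.63
ee_pos: [0.4458, -0.333, 0.1003]
eef_rot: [1.0, -0.013, 0.001, 0.001]
ft_force: [0.1, -0.5, 0.7]
width: 0.0875
grip_force: 0.0
t 4.63 [ 0.4458 -0.333   0.1003] yaw [ 0.9996 -0.0266  0.0025] w 0.0875 [ 0.1 -0.5  0.7]
tool delta [-0.0027 -0.0006  0.0043] yaw err 0.0014
```

```bash
for i in 1 2 3; do python3 -m pendant '[[0,0,0,0]]' | grep ee_pos; done;  python3 -m pendant '[[-0.002,0,0.003,0],[0,0,0,0],[0,0,0,0]]' | grep ee_pos
```

```text
ee_pos: [0.4457, -0.3329, 0.1001]
ee_pos: [0.4453, -0.3326, 0.0995]
ee_pos: [0.445, -0.3324, 0.099]
ee_pos: [0.4423, -0.3319, 0.0948]
```

```bash
python3 -m pendant '[[0,0,0,0],[0,0,0,0],[0,0,0,0],[0,0,0,0],[0,0,0,0],[0,0,0,0],[0,0,0,0],[0,0,0,0]]' 0 35
python3 -m pendant '[[0,0,-0.005,0],[0,0,-0.005,0],[0,0,0,0],[0,0,0,0]]'
```

```text
time: 5.8
ee_pos: [0.4427, -0.332, 0.095]
eef_rot: [1.0, -0.013, 0.0, 0.0]
ft_force: [0.3, 1.1, -0.2]
width: 0.0417
grip_force: 0.0
time: 6.13
ee_pos: [0.4433, -0.3322, 0.1062]
eef_rot: [1.0, -0.013, 0.001, 0.001]
ft_force: [-1.3, 2.0, 8.7]
width: 0.0198
grip_force: 35.0
```

The fingers were still closing when I started to lift. I'll lower again and regrip cleanly.

```bash
python3 -m pendant '[[0,0,0.005,0],[0,0,0.005,0],[0,0,0,0],[0,0,0,0]]' | egrep 'ee|ft|wid'
python3 -m pendant '[[0,0,0,0],[0,0,0,0],[0,0,0,0]]' 0.4 | egrep 'ee|ft|wid'
python3 -m pendant '[[0,0,0,0],[0,0,0,0],[0,0,0,0],[0,0,0,0],[0,0,0,0],[0,0,0,0],[0,0,0,0]]' 0 35
```

```text
ee_pos: [0.4465, -0.3323, 0.0998]
eef_rot: [1.0, -0.012, 0.004, 0.002]
ft_force: [-1.0, 7.0, 32.7]
width: 0.02
ee_pos: [0.4425, -0.332, 0.095]
eef_rot: [1.0, -0.013, -0.0, 0.0]
ft_force: [-0.2, -0.2, -0.7]
width: 0.0314
time: 7.3
ee_pos: [0.4425, -0.3319, 0.0948]
eef_rot: [1.0, -0.013, -0.0, -0.0]
ft_force: [0.3, -0.5, -1.4]
width: 0.0202
grip_force: 35.0
```

```bash
python3 -m pendant '[[0,0,-0.01,0],[0,0,-0.025,0],[0,0,-0.03,0],[0,0,-0.03,0],[0,0,-0.03,0],[0,0,-0.015,0],[0,0,0,0]]' | egrep 'ee|ft|wid'
python3 -m pendant '[[0.01,0,0,0],[0.03,0,0,0],[0.035,0,0,0],[0.03,0,0,0],[0.019,0,0,0],[0,0,0,0],[0,0,0,0],[0,0,0,0]]' | egrep 'ee|ft|wid'
python3 -c "
from h import *
go(P[4])"
```

```text
ee_pos: [0.4442, -0.3328, 0.2399]
eef_rot: [1.0, -0.013, 0.003, 0.002]
ft_force: [0.7, -0.5, -2.5]
width: 0.0201
ee_pos: [0.566, -0.335, 0.2334]
eef_rot: [1.0, -0.013, -0.001, -0.0]
ft_force: [0.1, -0.2, -1.5]
width: 0.02
t 8.55 [ 0.566  -0.335   0.2334] yaw [ 0.9997 -0.0262 -0.0022] w 0.0200 [ 0.1 -0.2 -1.5]
tool delta [0.0013 0.0009 0.1374] yaw err 0.0018
```

```bash
python3 -m pendant '[[0.0005,0.0005,0.02,0],[0,0,0.03,0],[0,0,0.03,0],[0,0,0.025,0],[0,0,0.015,0],[0,0,0.01,0],[0,0,0.006,0],[0,0,0,0]]' | egrep 'ee|ft|wid'
python3 -m pendant '[[0,0,0.003,0],[0,0,0,0],[0,0,0,0],[0,0,0,0]]' | egrep 'ee|ft|wid'
```

```text
ee_pos: [0.5663, -0.3359, 0.0983]
eef_rot: [1.0, -0.013, -0.001, -0.0]
ft_force: [-0.0, -0.8, -2.4]
width: 0.02
ee_pos: [0.5675, -0.3359, 0.0968]
eef_rot: [1.0, -0.013, 0.001, 0.0]
ft_force: [-0.3, -0.9, -2.0]
width: 0.0203
```

```bash
python3 -m pendant '[[0,0,0.0015,0],[0,0,0,0],[0,0,0,0],[0,0,0,0]]' | egrep 'ee|ft|wid'
python3 -m pendant '[[0,0,0.001,0],[0,0,0,0],[0,0,0,0],[0,0,0,0]]' | egrep 'ee|ft|wid'
```

```text
ee_pos: [0.5673, -0.3358, 0.0947]
eef_rot: [1.0, -0.013, 0.0, 0.0]
ft_force: [0.1, -0.5, -1.1]
width: 0.02
ee_pos: [0.5673, -0.3358, 0.0946]
eef_rot: [1.0, -0.013, 0.0, 0.0]
ft_force: [-2.9, 1.6, 6.0]
width: 0.0199
```

Countersink is seated in P4. I'll release it and go to the drill in P3.

```bash
python3 -m pendant '[[0,0,0,0],[0,0,0,0],[0,0,0,0],[0,0,0,0],[0,0,0,0]]' 0.6 35| egrep 'ee|ft|wid'
python3 -m pendant '[[0,0,-0.01,0],[0,0,-0.025,0],[0,0,-0.035,0],[0,0,-0.035,0],[0,0,-0.025,0],[0,0,0,0]]' | egrep 'ee|ft|wid'
python3 -m pendant '[[-0.02,0,0,0],[-0.025,0,0,0],[-0.017,0,0,0],[0,0,0,0],[0,0,0,0],[0,0,0,0]]' | egrep 'ee|ft|wid'
python3 -c "
from h import *
go(P[3])"
```

```text
ee_pos: [0.567, -0.3357, 0.0933]
eef_rot: [1.0, -0.013, -0.0, -0.0]
ft_force: [-0.7, -0.6, -0.0]
width: 0.0457
ee_pos: [0.5694, -0.3365, 0.231]
eef_rot: [1.0, -0.013, 0.004, 0.002]
ft_force: [-0.1, 1.3, 0.0]
width: 0.0522
ee_pos: [0.5057, -0.3339, 0.224]
eef_rot: [1.0, -0.013, 0.0, 0.0]
ft_force: [-0.5, 0.1, 0.1]
width: 0.0518
t 11.63 [ 0.5057 -0.3339  0.224 ] yaw [ 9.997e-01 -2.580e-02  9.000e-04] w 0.0518 [-0.5  0.1  0.1]
tool delta [-8.00e-04  1.00e-04  1.28e-01] yaw err 0.0021
```

```bash
python3 -m pendant '[[-0.0005,0,0.02,0.002],[0,0,0.03,0],[0,0,0.03,0],[0,0,0.025,0],[0,0,0.015,0],[0,0,0.0085,0],[0,0,0,0],[0,0,0,0]]' | egrep 'ee|ft|wid'
python3 -m pendant '[[0,0,0,0],[0,0,0,0],[0,0,0,0],[0,0,0,0],[0,0,0,0],[0,0,0,0]]' 0 35| egrep 'ee|ft|wid|grip'
```

```text
ee_pos: [0.5054, -0.3339, 0.0954]
eef_rot: [1.0, -0.014, 0.0, -0.0]
ft_force: [-0.1, -0.4, -0.4]
width: 0.0524
ee_pos: [0.505, -0.3343, 0.0958]
eef_rot: [1.0, -0.014, 0.001, 0.0]
ft_force: [-1.2, 0.6, 5.5]
width: 0.0333
grip_force: 35.0
```

```bash
python3 -m pendant '[[0,0,-0.01,0],[0,0,-0.02,0],[0,0,-0.025,0],[0,0,-0.025,0],[0,0,-0.01,0],[0,0,0,0],[0,0,0,0],[0,0,0,0]]' | egrep 'ee|ft|wid'
python3 -m pendant '[[-0.01,0,0,0],[-0.02,0,0,0],[-0.02,0,0,0],[-0.012,0,0,0],[0,0,0,0],[0,0,0,0],[0,0,0,0]]' | egrep 'ee|ft|wid'
python3 -c "
from h import *
go(P[2])"
```

```text
ee_pos: [0.5038, -0.3337, 0.1832]
eef_rot: [1.0, -0.014, -0.001, -0.001]
ft_force: [-0.9, -0.1, -3.3]
width: 0.0332
ee_pos: [0.4428, -0.3321, 0.1845]
eef_rot: [1.0, -0.014, -0.0, -0.0]
ft_force: [0.4, 0.3, -1.4]
width: 0.0332
t 14.05 [ 0.4428 -0.3321  0.1845] yaw [ 9.996e-01 -2.800e-02 -2.000e-04] w 0.0332 [ 0.4  0.3 -1.4]
tool delta [0.0003 0.0003 0.0885] yaw err -0.0000
```

```bash
python3 -m pendant '[[0,0,0.02,0],[0,0,0.025,0],[0,0,0.02,0],[0,0,0.012,0],[0,0,0.008,0],[0,0,0.003,0],[0,0,0,0],[0,0,0,0]]' | egrep 'ee|ft|wid'
python3 -m pendant '[[0,0,0.0015,0],[0,0,0,0],[0,0,0,0],[0,0,0,0]]' | egrep 'ee|ft|wid'
python3 -m pendant '[[0,0,0.001,0],[0,0,0,0],[0,0,0,0],[0,0,0,0]]' | egrep 'ee|ft|wid'
```

```text
ee_pos: [0.4433, -0.3326, 0.0979]
eef_rot: [1.0, -0.014, 0.001, 0.0]
ft_force: [-0.3, 0.4, -1.9]
width: 0.0331
ee_pos: [0.4428, -0.3325, 0.0958]
eef_rot: [1.0, -0.014, 0.0, 0.0]
ft_force: [0.6, -0.0, -2.6]
width: 0.0332
ee_pos: [0.4428, -0.3325, 0.0957]
eef_rot: [1.0, -0.014, 0.0, 0.0]
ft_force: [-4.4, 2.3, 9.1]
width: 0.0331
```

Drill is seated in P2. Countersink goes from P4 to P3 next.

```bash
python3 -m pendant '[[0,0,0,0],[0,0,0,0],[0,0,0,0],[0,0,0,0]]' 0.6 35| egrep 'wid'
python3 -m pendant '[[0,0,-0.01,0],[0,0,-0.025,0],[0,0,-0.035,0],[0,0,-0.035,0],[0,0,-0.02,0],[0,0,0,0],[0,0,0,0]]' | egrep 'ee|ft|wid'
python3 -m pendant '[[0.02,0,0,0],[0.035,0,0,0],[0.035,0,0,0],[0.024,0,0,0],[0.01,0,0,0],[0,0,0,0],[0,0,0,0],[0,0,0,0]]' | egrep 'ee|ft|wid'
python3 -c "
from h import *
go(P[4])"
```

```text
width: 0.0493
ee_pos: [0.4432, -0.3327, 0.2212]
eef_rot: [1.0, -0.014, 0.001, 0.001]
ft_force: [-0.5, 0.8, 0.5]
width: 0.052
ee_pos: [0.5654, -0.3361, 0.2188]
eef_rot: [1.0, -0.014, -0.001, -0.0]
ft_force: [0.4, -0.2, 0.6]
width: 0.0523
t 16.97 [ 0.5654 -0.3361  0.2188] yaw [ 0.9996 -0.0288 -0.0015] w 0.0523 [ 0.4 -0.2  0.6]
tool delta [ 0.0018 -0.0003  0.1228] yaw err -0.0008
```

```bash
python3 -m pendant '[[0.0007,0,0.02,0],[0,0,0.03,0],[0,0,0.03,0],[0,0,0.022,0],[0,0,0.013,0],[0,0,0.0085,0],[0,0,0,0],[0,0,0,0]]' | egrep 'ee|ft|wid'
python3 -m pendant '[[0,0,0,0],[0,0,0,0],[0,0,0,0],[0,0,0,0],[0,0,0,0],[0,0,0,0],[0,0,0,0],[0,0,0,0]]' 0 35| egrep 'ee|ft|wid|grip'
python3 -m pendant '[[0,0,-0.01,0],[0,0,-0.02,0],[0,0,-0.025,0],[0,0,-0.025,0],[0,0,-0.01,0],[0,0,0,0],[0,0,0,0],[0,0,0,0]]' | egrep 'ee|ft|wid|grip'
python3 -m pendant '[[-0.01,0,0,0],[-0.02,0,0,0],[-0.02,0,0,0],[-0.012,0,0,0],[0,0,0,0],[0,0,0,0],[0,0,0,0]]' | egrep 'ee|ft|wid'
python3 -c "
from h import *
go(P[3])"
```

```text
ee_pos: [0.5675, -0.3363, 0.0971]
eef_rot: [1.0, -0.014, 0.0, 0.0]
ft_force: [0.5, -0.6, 0.7]
width: 0.0517
ee_pos: [0.5674, -0.3359, 0.0962]
eef_rot: [1.0, -0.014, 0.0, 0.0]
ft_force: [0.1, 0.7, 1.7]
width: 0.02
grip_force: 35.0
ee_pos: [0.5665, -0.3356, 0.1841]
eef_rot: [1.0, -0.014, -0.001, -0.001]
ft_force: [0.1, 0.6, -2.2]
width: 0.0198
grip_force: 35.0
ee_pos: [0.5056, -0.3337, 0.1851]
eef_rot: [1.0, -0.014, -0.0, -0.0]
ft_force: [-0.2, 0.1, -1.8]
width: 0.0201
t 19.55 [ 0.5056 -0.3337  0.1851] yaw [ 9.996e-01 -2.770e-02 -6.000e-04] w 0.0201 [-0.2  0.1 -1.8]
tool delta [-0.0005  0.0005  0.0891] yaw err 0.0002
```

```bash
python3 -m pendant '[[0,0,0.02,0],[0,0,0.025,0],[0,0,0.02,0],[0,0,0.012,0],[0,0,0.008,0],[0,0,0.003,0],[0,0,0,0],[0,0,0,0]]' | egrep 'ee|ft|wid'
python3 -m pendant '[[0,0,0.0015,0],[0,0,0,0],[0,0,0,0],[0,0,0,0]]' | egrep 'ee|ft|wid'
python3 -m pendant '[[0,0,0.001,0],[0,0,0,0],[0,0,0,0],[0,0,0,0]]' | egrep 'ee|ft|wid'
```

```text
ee_pos: [0.506, -0.3343, 0.0989]
eef_rot: [1.0, -0.014, 0.001, 0.0]
ft_force: [0.3, 0.7, -1.1]
width: 0.0199
ee_pos: [0.5055, -0.3343, 0.0969]
eef_rot: [1.0, -0.014, 0.0, 0.0]
ft_force: [0.3, 0.5, -1.7]
width: 0.02
ee_pos: [0.5056, -0.3343, 0.0961]
eef_rot: [1.0, -0.014, 0.0, 0.0]
ft_force: [-1.1, 0.8, 5.5]
width: 0.0201
```

Countersink is seated in P3. End mill goes from P1 to P4 next.

```bash
python3 -m pendant '[[0,0,0,0],[0,0,0,0],[0,0,0,0],[0,0,0,0],[0,0,0,0]]' 0.6 35| egrep 'wid'
python3 -m pendant '[[0,0,-0.01,0],[0,0,-0.025,0],[0,0,-0.035,0],[0,0,-0.035,0],[0,0,-0.02,0],[0,0,0,0],[0,0,0,0]]' | egrep 'ee|ft|wid'
python3 -m pendant '[[-0.02,0,0,0],[-0.035,0,0,0],[-0.035,0,0,0],[-0.024,0,0,0],[-0.01,0,0,0],[0,0,0,0],[0,0,0,0],[0,0,0,0]]' | egrep 'ee|ft|wid'
python3 -c "
from h import *
go(P[1])"
```

```text
width: 0.0456
ee_pos: [0.5059, -0.3344, 0.2224]
eef_rot: [1.0, -0.014, 0.001, 0.001]
ft_force: [-0.7, 0.1, -0.2]
width: 0.0522
ee_pos: [0.3824, -0.3302, 0.2201]
eef_rot: [1.0, -0.014, 0.0, -0.0]
ft_force: [-0.0, 0.6, 0.3]
width: 0.0519
t 22.55 [ 0.3824 -0.3302  0.2201] yaw [ 9.996e-01 -2.700e-02  2.000e-04] w 0.0519 [-0.   0.6  0.3]
tool delta [-0.0013  0.0005  0.1241] yaw err 0.0009
```

```bash
python3 -m pendant '[[-0.0008,0,0.02,0],[0,0,0.03,0],[0,0,0.03,0],[0,0,0.022,0],[0,0,0.013,0],[0,0,0.009,0],[0,0,0,0],[0,0,0,0]]' | egrep 'ee|ft|wid'
python3 -m pendant '[[0,0,0,0],[0,0,0,0],[0,0,0,0],[0,0,0,0],[0,0,0,0],[0,0,0,0],[0,0,0,0]]' 0 35| egrep 'ee|ft|wid|grip'
python3 -m pendant '[[0,0,-0.01,0],[0,0,-0.025,0],[0,0,-0.035,0],[0,0,-0.035,0],[0,0,-0.03,0],[0,0,-0.02,0],[0,0,0,0],[0,0,0,0]]' | egrep 'ee|ft|wid|grip'
python3 -c "
from h import *
go(P[4])"
```

```text
ee_pos: [0.3813, -0.3304, 0.0966]
eef_rot: [1.0, -0.014, 0.0, -0.0]
ft_force: [-0.8, -0.1, 0.5]
width: 0.0522
ee_pos: [0.3808, -0.3308, 0.0969]
eef_rot: [1.0, -0.014, 0.0, 0.0]
ft_force: [-0.5, 0.9, 4.2]
width: 0.0278
grip_force: 35.0
ee_pos: [0.3807, -0.3307, 0.2524]
eef_rot: [1.0, -0.014, 0.001, 0.001]
ft_force: [-0.7, -0.4, -3.0]
width: 0.0283
grip_force: 35.0
t 24.47 [ 0.3807 -0.3307  0.2524] yaw [ 0.9996 -0.0282  0.0013] w 0.0283 [-0.7 -0.4 -3. ]
tool delta [ 0.1862 -0.0004  0.1566] yaw err -0.0002
```

```bash
python3 -m pendant '[[0.015,0,0,0],[0.03,0,0,0],[0.035,0,0,0],[0.035,0,0,0],[0.035,0,0,0],[0.025,0,0,0],[0.011,0,0,0],[0,0,0,0]]' | egrep 'ee'
python3 -m pendant '[[0,0,0,0],[0,0,0,0],[0,0,0,0]]' | egrep 'ee|ft|wid|grip'
python3 -m pendant '[[0,0,0.02,0],[0,0,0.035,0],[0,0,0.035,0],[0,0,0.03,0],[0,0,0.018,0],[0,0,0.01,0],[0,0,0,0],[0,0,0,0]]' | egrep 'ee|ft|wid|grip'
python3 -c "
from h import *
go(P[4])"
```

```text
ee_pos: [0.568, -0.334, 0.2482]
eef_rot: [1.0, -0.013, -0.001, -0.002]
ee_pos: [0.5652, -0.3364, 0.2513]
eef_rot: [1.0, -0.015, -0.0, 0.0]
ft_force: [0.6, -0.9, -1.6]
width: 0.028
grip_force: 35.0
ee_pos: [0.5663, -0.3363, 0.1045]
eef_rot: [1.0, -0.014, 0.0, 0.0]
ft_force: [0.3, -0.0, -1.6]
width: 0.0279
grip_force: 35.0
t 26.05 [ 0.5663 -0.3363  0.1045] yaw [ 9.996e-01 -2.870e-02  4.000e-04] w 0.0279 [ 0.3 -0.  -1.6]
tool delta [ 0.0007 -0.0005  0.0085] yaw err -0.0007
```

```bash
python3 -m pendant '[[0.0007,-0.0003,0.004,0],[0,0,0.0025,0],[0,0,0,0],[0,0,0,0],[0,0,0,0]]' | egrep 'ee|ft'
python3 -m pendant '[[0,0,0.0015,0],[0,0,0,0],[0,0,0,0],[0,0,0,0]]' | egrep 'ee|ft'
python3 -m pendant '[[0,0,0.001,0],[0,0,0,0],[0,0,0,0],[0,0,0,0]]' | egrep 'ee|ft'
```

```text
ee_pos: [0.5674, -0.3357, 0.0974]
eef_rot: [1.0, -0.014, 0.0, 0.0]
ft_force: [0.9, -0.8, -1.8]
ee_pos: [0.5676, -0.3357, 0.097]
eef_rot: [1.0, -0.014, 0.001, 0.0]
ft_force: [-3.8, 1.7, 8.4]
ee_pos: [0.5677, -0.3358, 0.097]
eef_rot: [1.0, -0.014, 0.001, 0.001]
ft_force: [-6.0, 2.6, 14.8]
```

End mill is parked in P4. Now I'll open, lift and cross to the fixture for a look.

```bash
python3 -m pendant '[[0,0,0,0],[0,0,0,0],[0,0,0,0],[0,0,0,0]]' 0.6 35| egrep 'wid'
python3 -m pendant '[[0,0,-0.01,0],[0,0,-0.025,0],[0,0,-0.035,0],[-0.01,0,-0.035,0],[-0.02,0,-0.035,0],[-0.025,-0.01,-0.03,0],[-0.025,-0.02,-0.03,0],[-0.025,-0.03,-0.02,0]]' 0.8| egrep 'ee|wid'
python3 -m pendant '[[-0.02,-0.035,0,0],[-0.02,-0.035,0,0],[-0.02,-0.035,0,0],[0,-0.038,0,0],[0,-0.038,0,0],[0,-0.038,0,0],[0,-0.038,0,0],[0,-0.038,0,0]]' | egrep 'ee'
python3 -m pendant '[[0,-0.038,0,0],[0,-0.038,0,0],[0,-0.038,0,0],[0,-0.038,0,0],[0,-0.038,0,0],[0,-0.038,0,0],[0,-0.03,0,0],[0,-0.015,0,0]]' | egrep 'ee'
python3 -m pendant '[[0,0,0,0],[0,0,0,0]]' | egrep 'ee|ft'
python3 - <<'E'
from h import *
import pickle
st(); c=cam('wrist','f1'); pickle.dump(c,open('f1.pkl','wb'))
E
```

```text
width: 0.0468
ee_pos: [0.4653, -0.2766, 0.3152]
eef_rot: [1.0, -0.016, 0.001, 0.001]
width: 0.0696
ee_pos: [0.4142, 0.0234, 0.3127]
eef_rot: [1.0, -0.014, 0.001, 0.001]
ee_pos: [0.4213, 0.298, 0.3126]
eef_rot: [1.0, -0.012, 0.0, -0.001]
ee_pos: [0.4218, 0.2951, 0.3122]
eef_rot: [1.0, -0.013, -0.0, -0.0]
ft_force: [-0.1, -0.9, -0.5]
t 29.63 [0.4218 0.2951 0.3122] yaw [ 9.997e-01 -2.560e-02 -7.000e-04] w 0.0694 [-0.1 -0.9 -0.5]
```

View pics/f1.png

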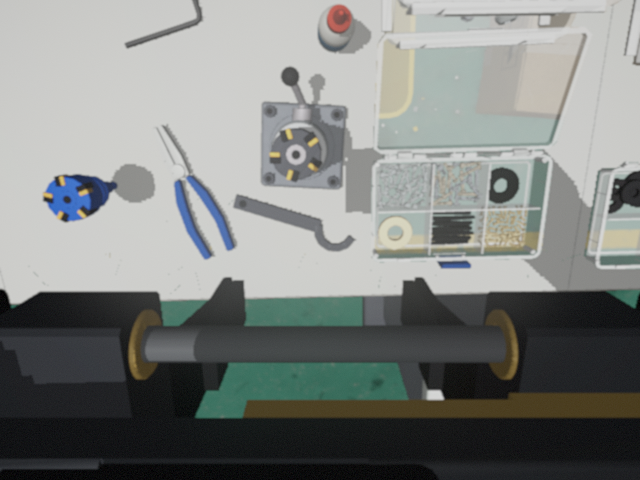

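The dark face mill, with five brass inserts, stands in the fixture with its head centre at (297,154). The blue look-alike at (68,197) is lying on its side. The bottle is at (337,28) and the lever ball at (290,76). I'll take a second view, close in, for triangulation.

```bash
python3 -m pendant '[[0.02,-0.02,0,0],[0.02,-0.03,0,0],[0.01,-0.02,0,0],[0,0,0,0],[0,0,0,0],[0,0,0,0],[0,0,0,0]]' | egrep 'ee'
python3 - <<'E'
from h import *
import pickle
st(); c=cam('wrist'); pickle.dump(c,open('f2.pkl','wb'))
print(proj(c,[.473,.311,.116]))
for f in('f1','f2'):
    c=pickle.load(open(f+'.pkl','rb'))
    u=proj(c,[.473,.311,.116]).astype(int); x0=max(u[0]-65,0);y0=max(u[1]-75,0)
    print(f,x0,y0); cv2.imwrite(f'pics/{f}c.png',cv2.resize(c['img'][y0:y0+130,x0:x0+130,::-1],(390,390)))
a=np.hstack([cv2.imread('pics/f1c.png'),cv2.imread('pics/f2c.png')]);cv2.imwrite('pics/fc.png',a)
E
```

```text
ee_pos: [0.4747, 0.3612, 0.3125]
eef_rot: [1.0, -0.015, 0.001, 0.0]
t 30.27 [0.4747 0.3612 0.3125] yaw [ 0.9995 -0.0302  0.0014] w 0.0694 [-1.  -1.1  0.6]
[378.75956448 210.61094779]
f1 237 77
f2 313 135
```

View pics/fc.png

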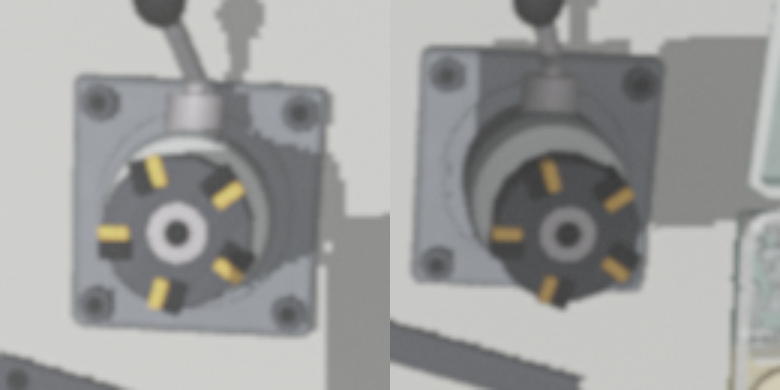

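Run:
```python
from h import *
import pickle
a,b=[pickle.load(open(f+'.pkl','rb')) for f in('f1','f2')]
p,e=tri([(a,(296.0,154.7)),(b,(372.3,213))]); print('hub',p.round(4),e)
print('foot',*tri([(a,(303,145.7)),(b,(361.2,191.2))]))
print([atz(c,u,.116).round(4) for c,u in((a,(296,154.7)),(b,(372.3,213)))])
go([p[0],p[1],.096])
```

```text
hub [0.4712 0.317  0.1172] [0.0001, 0.0001]
foot [0.47187589 0.31632938 0.00568347] [0.0001, 0.0001]
[array([0.4711, 0.3171, 0.116 ]), array([0.471 , 0.3168, 0.116 ])]
t 30.32 [0.4747 0.3613 0.3126] yaw [ 0.9995 -0.0302  0.0016] w 0.0696 [-1.4 -0.3  0.2]
tool delta [-0.0025  0.0442  0.2166] yaw err -0.0022
```

```bash
python3 -m pendant '[[-0.0015,0.014,0.02,0.002],[-0.001,0.015,0.03,0],[0,0.015,0.03,0],[0,0,0.02,0],[0,0,0,0],[0,0,0,0],[0,0,0,0]]' | egrep 'ee'
python3 -c "
from h import *
go([.4711,.3169,.096])"
```

```text
ee_pos: [0.471, 0.3194, 0.2138]
eef_rot: [1.0, -0.015, 0.001, -0.001]
t 30.90 [0.471  0.3194 0.2138] yaw [ 0.9995 -0.0303  0.0019] w 0.0693 [-0.8 -0.3 -0. ]
tool delta [-0.      0.0027  0.1178] yaw err -0.0023
```

```bash
python3 -m pendant '[[0,0.001,0.02,0],[0,0.0005,0.03,0],[0,0,0.03,0],[0,0,0.02,0],[0,0,0.012,0],[0,0,0.005,0],[0,0,0,0],[0,0,0,0]]' | egrep 'ee|ft'
python3 -m pendant '[[0,0,0,0],[0,0,0,0]]' | egrep 'ee|ft'
python3 -c "
from h import *
go([.4711,.3169,.096])"
```

```text
ee_pos: [0.4712, 0.3183, 0.0965]
eef_rot: [1.0, -0.015, 0.001, -0.001]
ft_force: [-0.2, -0.3, 0.2]
ee_pos: [0.4711, 0.3179, 0.0962]
eef_rot: [1.0, -0.015, 0.001, -0.0]
ft_force: [-0.0, 0.2, 1.0]
t 31.73 [0.4711 0.3179 0.0962] yaw [ 0.9995 -0.0303  0.0017] w 0.0697 [-0.   0.2  1. ]
tool delta [-0.      0.001   0.0002] yaw err -0.0023
```

```bash
python3 -m pendant '[[0,0.0006,0,0],[0,0,0,0],[0,0,0,0],[0,0,0,0],[0,0,0,0],[0,0,0,0],[0,0,0,0],[0,0,0,0]]' 0 40| egrep 'ee|ft|wid|grip'
python3 -m pendant '[[0,0,-0.01,0],[0,0,-0.025,0],[0,0,-0.035,0],[0,0,-0.035,0],[0,0,-0.035,0],[0,0,-0.035,0],[0,0,-0.03,0],[0,0,-0.01,0]]' | egrep 'ee|ft|wid|grip'
```

```text
ee_pos: [0.4705, 0.3169, 0.095]
eef_rot: [1.0, -0.015, 0.0, 0.0]
ft_force: [-0.4, 0.2, 0.6]
width: 0.0431
grip_force: 40.0
ee_pos: [0.4708, 0.3179, 0.3149]
eef_rot: [1.0, -0.015, 0.002, -0.001]
ft_force: [0.4, 0.7, -2.9]
width: 0.0431
grip_force: 40.0
```

```bash
python3 -m pendant '[[-0.01,0.015,0,0],[-0.02,0.025,0,0],[-0.02,0.035,0,0],[-0.02,0.035,0,0],[0,0.037,0,0],[0,0.037,0,0],[0,0.037,0,0],[0,0.037,0,0]]' | egrep 'ee|wid'
python3 -m pendant '[[0,0.037,0,0],[0,0.037,0,0],[0,0.037,0,0],[0,0.037,0,0],[0,0.037,0,0],[0,0.037,0,0],[0,0.037,0,0],[0,0.037,0,0]]' | egrep 'ee|wid'
python3 -m pendant '[[0,0.037,0,0.001],[0,0.03,0,0],[0,0.02,0,0],[0,0.01,0,0],[0,0,0,0],[0,0,0,0],[0,0,0,0],[0,0,0,0]]' | egrep 'ee|wid|ft'
python3 -c "
from h import *
go(P[1])"
```

```text
ee_pos: [0.3917, 0.0593, 0.3096]
eef_rot: [1.0, -0.015, 0.0, 0.0]
width: 0.0429
ee_pos: [0.383, -0.2362, 0.3092]
eef_rot: [1.0, -0.015, -0.001, -0.0]
width: 0.0432
ee_pos: [0.3814, -0.3302, 0.3102]
eef_rot: [1.0, -0.015, 0.0, 0.0]
ft_force: [0.9, 0.6, -2.5]
width: 0.0431
t 35.07 [ 0.3814 -0.3302  0.3102] yaw [ 9.996e-01 -2.900e-02  3.000e-04] w 0.0431 [ 0.9  0.6 -2.5]
tool delta [-0.0003  0.0004  0.2142] yaw err -0.0010
```

```bash
python3 -m pendant '[[0,0,0.02,0],[0,0,0.035,0],[0,0,0.035,0],[0,0,0.03,0],[0,0,0.015,0],[0,0,0,0],[0,0,0,0],[0,0,0,0]]' | egrep 'ee|ft'
python3 -c "
from h import *
go(P[1])"
python3 -m pendant '[[0,0,0.02,0],[0,0,0.02,0],[0,0,0.015,0],[0,0,0.01,0],[0,0,0.005,0],[0,0,0,0],[0,0,0,0],[0,0,0,0]]' | egrep 'ee|ft'
python3 -c "
from h import *
go(P[1])"
```

```text
ee_pos: [0.3818, -0.3318, 0.1767]
eef_rot: [1.0, -0.015, 0.001, 0.001]
ft_force: [0.5, 0.4, -2.6]
t 35.73 [ 0.3818 -0.3318  0.1767] yaw [ 0.9995 -0.0305  0.002 ] w 0.0429 [ 0.5  0.4 -2.6]
tool delta [-0.0009 -0.0013  0.0807] yaw err -0.0025
ee_pos: [0.3815, -0.3322, 0.1062]
eef_rot: [1.0, -0.016, 0.001, 0.001]
ft_force: [0.5, -0.1, -3.0]
t 36.40 [ 0.3815 -0.3322  0.1062] yaw [ 0.9995 -0.0312  0.0016] w 0.0433 [ 0.5 -0.1 -3. ]
tool delta [-0.0005 -0.0016  0.0102] yaw err -0.0032
```

```bash
python3 -m pendant '[[-0.0005,-0.0013,0.004,0],[0,0,0.0025,0],[0,0,0,0],[0,0,0,0],[0,0,0,0]]' | egrep 'ee|ft'
for d in 1 2 ; do python3 -m pendant '[[0,0,0.0015,0],[0,0,0,0],[0,0,0,0],[0,0,0,0]]' | egrep 'ee|ft_'; done
```

```text
ee_pos: [0.3804, -0.3304, 0.0985]
eef_rot: [1.0, -0.016, -0.0, 0.0]
ft_force: [-0.9, 0.6, -2.3]
ee_pos: [0.3804, -0.3304, 0.0969]
eef_rot: [1.0, -0.016, 0.0, 0.0]
ft_force: [-0.1, 0.3, -3.1]
ee_pos: [0.3804, -0.3304, 0.0954]
eef_rot: [1.0, -0.016, -0.0, 0.0]
ft_force: [-0.2, -0.2, -3.0]
```

```bash
for d in 1 2 ; do python3 -m pendant '[[0,0,0.001,0],[0,0,0,0],[0,0,0,0],[0,0,0,0]]' | egrep 'ee|ft_'; done
```

```text
ee_pos: [0.3806, -0.3305, 0.0949]
eef_rot: [1.0, -0.016, 0.0, 0.0]
ft_force: [-1.7, 1.5, 4.6]
ee_pos: [0.3807, -0.3305, 0.0948]
eef_rot: [1.0, -0.016, 0.0, 0.0]
ft_force: [-6.1, 4.7, 15.9]
```

Face mill is seated in P1. I'll release it and fetch the end mill from P4.

```bash
python3 -m pendant '[[0,0,-0.001,0],[0,0,0,0],[0,0,0,0],[0,0,0,0],[0,0,0,0]]' 0.8 35| egrep 'wid'
python3 -m pendant '[[0,0,-0.01,0],[0,0,-0.025,0],[0,0,-0.035,0],[0,0,-0.035,0],[0,0,-0.022,0],[0,0,0,0]]' 0.6 | egrep 'ee|ft|wid'
python3 -m pendant '[[0.015,0,0,0.002],[0.03,0,0,0],[0.035,0,0,0],[0.035,0,0,0],[0.035,0,0,0],[0.025,0,0,0],[0.011,0,0,0],[0,0,0,0]]' | egrep 'ee'
python3 -m pendant '[[0,0,0,0],[0,0,0,0],[0,0,0,0]]' | egrep 'ee|wid'
python3 -c "
from h import *
go(P[4])"
```

```text
width: 0.0659
ee_pos: [0.3824, -0.3317, 0.2275]
eef_rot: [1.0, -0.016, 0.003, 0.003]
ft_force: [0.3, 0.2, -0.4]
width: 0.0529
ee_pos: [0.5685, -0.3351, 0.2205]
eef_rot: [1.0, -0.015, -0.0, -0.001]
ee_pos: [0.5652, -0.3372, 0.2219]
eef_rot: [1.0, -0.017, -0.0, 0.0]
width: 0.0525
t 39.98 [ 0.5652 -0.3372  0.2219] yaw [ 9.994e-01 -3.440e-02 -1.000e-04] w 0.0525 [ 0.2 -1.1  0. ]
tool delta [ 0.0018 -0.0015  0.1259] yaw err -0.0064
```

```bash
python3 -m pendant '[[0.001,-0.001,0.02,-0.005],[0,0,0.03,0],[0,0,0.03,0],[0,0,0.022,0],[0,0,0.015,0],[0,0,0.0085,0],[0,0,0,0],[0,0,0,0]]' | egrep 'ee|ft|wid'
python3 -m pendant '[[0,0,0,0],[0,0,0,0],[0,0,0,0],[0,0,0,0],[0,0,0,0],[0,0,0,0],[0,0,0,0]]' 0 35| egrep 'ee|ft|wid|grip'
python3 -m pendant '[[0,0,-0.01,0],[0,0,-0.025,0],[0,0,-0.035,0],[0,0,-0.035,0],[0,0,-0.035,0],[0,0,-0.035,0],[0,0,-0.03,0],[0,0,-0.015,0]]' | egrep 'ee|ft|wid|grip'
python3 -c "
from h import *
go([.4709,.3169,.096])"
```

```text
ee_pos: [0.5672, -0.336, 0.0969]
eef_rot: [1.0, -0.014, 0.0, 0.0]
ft_force: [-0.9, -0.8, 0.3]
width: 0.0521
ee_pos: [0.5675, -0.3357, 0.0964]
eef_rot: [1.0, -0.014, 0.0, 0.0]
ft_force: [0.1, 0.1, 4.5]
width: 0.0278
grip_force: 35.0
ee_pos: [0.5679, -0.3357, 0.3211]
eef_rot: [1.0, -0.014, 0.002, 0.001]
ft_force: [1.0, -0.7, -1.5]
width: 0.0278
grip_force: 35.0
t 41.90 [ 0.5679 -0.3357  0.3211] yaw [ 0.9996 -0.0282  0.0046] w 0.0278 [ 1.  -0.7 -1.5]
tool delta [-0.1164 -0.6501  0.2231] yaw err -0.0002
```

```bash
python3 -m pendant '[[-0.01,0,0,0],[-0.03,-0.01,0,0],[-0.03,-0.02,0,0],[-0.03,-0.03,0,0],[-0.03,-0.035,0,0],[-0.03,-0.035,0,0],[0,-0.037,0,0],[0,-0.037,0,0]]' | egrep 'ee|wid'
python3 -m pendant '[[0,-0.037,0,0],[0,-0.037,0,0],[0,-0.037,0,0],[0,-0.037,0,0],[0,-0.037,0,0],[0,-0.037,0,0],[0,-0.037,0,0],[0.005,-0.037,0,0]]' | egrep 'ee|wid'
python3 -m pendant '[[0.01,-0.037,0,0],[0.01,-0.037,0,0],[0.01,-0.037,0,0],[0.009,-0.025,0,0],[0,-0.014,0,0],[0,0,0,0],[0,0,0,0],[0,0,0,0]]' | egrep 'ee|wid|ft'
python3 -m pendant '[[0,0,0,0],[0,0,0,0]]' >/dev/null
python3 -c "
from h import *
go([.4709,.3169,.096])"
```

```text
ee_pos: [0.4175, -0.1336, 0.3166]
eef_rot: [1.0, -0.015, 0.0, 0.001]
width: 0.0281
ee_pos: [0.4315, 0.1632, 0.3166]
eef_rot: [1.0, -0.014, 0.001, 0.001]
width: 0.0282
ee_pos: [0.4758, 0.3091, 0.316]
eef_rot: [1.0, -0.014, 0.0, 0.0]
ft_force: [-0.1, -1.5, -1.8]
width: 0.0282
t 44.07 [0.4761 0.3088 0.3163] yaw [ 0.9995 -0.03    0.001 ] w 0.0281 [ 0.   0.4 -1. ]
tool delta [-0.0057 -0.0082  0.2202] yaw err -0.0020
```

```bash
python3 -m pendant '[[-0.0055,-0.008,0.01,0],[0,0,0.03,0],[0,0,0.035,0],[0,0,0.035,0],[0,0,0.02,0],[0,0,0,0],[0,0,0,0],[0,0,0,0]]' | egrep 'ee|ft'
python3 -c "
from h import *
go([.4708,.3169,.096])"
```

```text
ee_pos: [0.4708, 0.3189, 0.1875]
eef_rot: [1.0, -0.014, 0.001, -0.001]
ft_force: [0.3, -0.1, -2.2]
t 44.73 [0.4708 0.3189 0.1875] yaw [ 0.9996 -0.0281  0.0016] w 0.0280 [ 0.3 -0.1 -2.2]
tool delta [-0.0001  0.0021  0.0915] yaw err -0.0001
```

```bash
python3 -m pendant '[[0,0.0015,0.02,0],[0,0,0.02,0],[0,0,0.015,0],[0,0,0.01,0],[0,0,0.005,0],[0,0,0,0],[0,0,0,0],[0,0,0,0]]' | egrep 'ee|ft'
python3 -c "
from h import *
go([.4708,.3169,.096])"
```

```text
ee_pos: [0.471, 0.3172, 0.1172]
eef_rot: [1.0, -0.014, 0.001, -0.0]
ft_force: [0.3, -0.2, -1.5]
t 45.40 [0.471  0.3172 0.1172] yaw [ 0.9996 -0.0282  0.0015] w 0.0279 [ 0.3 -0.2 -1.5]
tool delta [-0.0003  0.0003  0.0212] yaw err -0.0002
```

```bash
python3 -m pendant '[[0,0,0.008,0],[0,0,0.006,0],[0,0,0.003,0],[0,0,0,0],[0,0,0,0],[0,0,0,0]]' | egrep 'ee|ft_'
for d in 1 2 3; do python3 -m pendant '[[0,0,0.0012,0],[0,0,0,0],[0,0,0,0],[0,0,0,0]]' | egrep 'ee|ft_'; done
```

```text
ee_pos: [0.4704, 0.3167, 0.099]
eef_rot: [1.0, -0.014, -0.0, 0.0]
ft_force: [-0.4, -0.7, -1.8]
ee_pos: [0.4705, 0.3166, 0.0978]
eef_rot: [1.0, -0.014, 0.0, 0.0]
ft_force: [-0.4, 0.3, -2.1]
ee_pos: [0.4705, 0.3166, 0.0965]
eef_rot: [1.0, -0.014, 0.0, 0.0]
ft_force: [-0.2, -1.0, -1.9]
ee_pos: [0.4706, 0.3167, 0.0964]
eef_rot: [1.0, -0.014, 0.0, 0.0]
ft_force: [-3.2, -4.2, 9.4]
```

Contact comes at 0.0964, the same height as the grasp, so the end mill is seated. I'll release it, lift clear and check.

```bash
python3 -m pendant '[[0,0,0,0],[0,0,0,0],[0,0,0,0],[0,0,0,0],[0,0,0,0]]' 0.65 35| egrep 'wid'
python3 -m pendant '[[0,0,-0.01,0],[0,0,-0.025,0],[0,0,-0.035,0],[0,0,-0.035,0],[0,0,-0.035,0],[-0.02,0,-0.035,0],[-0.02,0,-0.03,0],[-0.01,0,0,0]]' | egrep 'ee|wid'
python3 -m pendant '[[0,0,0,0],[0,0,0,0],[0,0,0,0],[0,0,0,0]]' | egrep 'ee|ft_'
python3 - <<'E'
from h import *
w=cam('wrist'); t=cam('top')
a=w['img'][:270,180:450,::-1]
p=proj(t,[.474,-.333,.09]).astype(int); q=proj(t,[.5,.3,.09]).astype(int); print(p,q)
f=lambda u:cv2.resize(t['img'][u[1]-55:u[1]+55,u[0]-30:u[0]+30,::-1],(240,440))
cv2.imwrite('pics/end.png',np.hstack([cv2.resize(a,(440,440))[:, :310],f(p),f(q)]))
E
```

```text
width: 0.0523
ee_pos: [0.4194, 0.321, 0.307]
eef_rot: [1.0, -0.013, 0.003, -0.002]
width: 0.0563
ee_pos: [0.4211, 0.3173, 0.2991]
eef_rot: [1.0, -0.015, -0.001, 0.0]
ft_force: [-0.2, -0.5, -1.9]
[471 258] [230 251]
```

View pics/end.png

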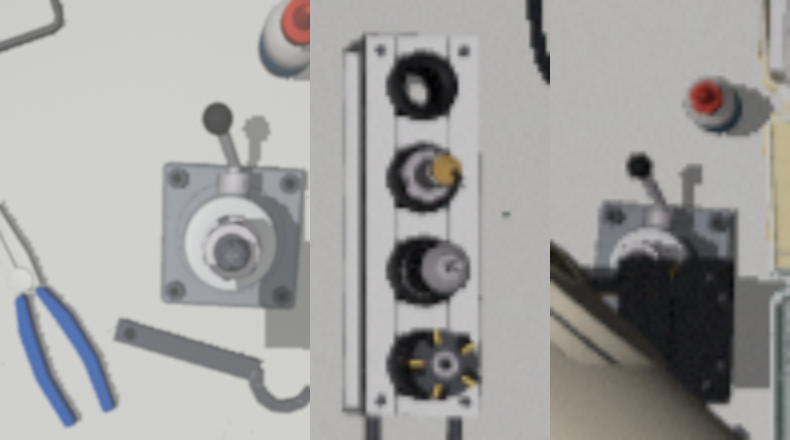

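From the handle end, the rack holds the face mill, drill and countersink, and P4 is empty. The end mill stands in the fixture and the bottle is in place.

```bash
python3 -c "
from bench import r
print(r.close_job())"
```

```text
the job is handed in; nothing more can be done
None
```

I handed the job in at about 48 s of robot time: face mill, drill and countersink are seated in pockets 1 to 3, pocket 4 is empty, the end mill is in the fixture, and the oil bottle was not touched; the hand-in gave no verdict.

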